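# Tug-test the blue vial rack and turn it over to drain

### The arm

A 6-joint arm with a two-finger parallel gripper is mounted at the origin on the work surface. World frame = base frame: x ahead of the robot, y to its left, z up, the work surface at z = 0. Lengths are in m, angles in rad, forces in N, time in s.
With the tool pointing down it reaches from about 0.375 to 0.9 m from the base axis. Payload 3.1 kg.
Tool frame: the origin (TCP) lies where the fingers leave the gripper's body, on its centre line; the fingertips stand 73 mm ahead of it and the grasp point (between the pads) lies 54 mm ahead of it; z points along the fingers, y is the line along which they close (so a half turn about z gives the same grasp; the last joint's range is limited). The gripper opens to 85 mm and grips with 20 to 120 N. Pads are 22 mm wide; open, the fingers measure 114 mm over their backs; the gripper's body (76 mm by 85 mm) begins 54 mm behind the grasp point. The pads swing forward as they close: fully open they stand 13 mm farther back than shut.
Start: joints at [-1.306, 0.527, 1.433, -0, 1.181, -0.178], TCP at [0.268, -0.565, 0.304] pointing down, gripper open.
Joint ranges: [-3.08, 3.08], [-0.75, 2.2], [0.22, 2.44], [-1.43, 4.57], [0, 2.65], [-2.85, 2.85]. Speed limits (rad/s): [2.79, 2.79, 3.14, 3.14, 3.14, 3.14].

### API

Orientations are given as a unit quaternion [x, y, z, w].
In Python, from station import manip gives the robot as it stands.
- The arm moves only by the shell command python3 -m crank 'ROWS' [FORCE]. ROWS is JSON, a list of rows, each an object with "dp": the shift along the tool's x, y, z normalised to -1 to 1, where 1 is 50 cm, a list of three; "delta_rot": the turn, a rotation vector about the tool's x, y, z normalised to -1 to 1, where 1 is 2 pi rad, a list of three; "fingers": the opening, from -1 (shut) to 1 (fully open). A call has 1 to 12 rows; each row shifts and turns the commanded pose from where the row before left it, along the tool's axes as they then stand; what a row does not reach is not made up. A row lasts 1/12 s, in which the tool goes at most 41.7 mm and 7.16 degrees, less where a joint would pass 70% of its speed; a pose out of reach is approached as far as the arm can. A call with a number of a shift or a turn outside -1 to 1 is refused whole. A call with a gripper value outside its range is refused whole. The fingers move at their own pace and stop on an object; FORCE is the grip in N (left out, the last holds). Time passes only in rows, so rows that do not move let the fingers close. It gives the time, the measured TCP pose, the force, the opening and the grip force at its end, in the units of the state.
- manip.sense(): the state, without advancing time (a new reading comes with each control period).
- manip.snapshot(name): name is "scene" or "top" or "wrist"; returns (picture, depth): 384x512x3 uint8, red, green, blue; 384x512 float32, m along the optical axis (not along the pixel's ray), 0 where there is no reading.
- manip.camera_model(name): a dict with "fx", "fy", "cx", "cy" (pixels), "origin" and "attitude" of the camera in the world. Camera axes: x right, y up, looking along -z (the intrinsics and any distortion apply to the point x, -y, -z); pixel columns grow to the right and rows downward; lengths in m; the calibration is good to about 2 mm. A picture is of the moment at which its call begins: read the wrist's pose just before it. camera_model takes no time and is no camera call; for the wrist camera it gives the pose at the moment of the call.
- manip.sign_off(): hands the job in; it is judged then, once.
The state is a dict: "t": time; "q": joint angles; "qd": joint speeds; "tau": joint torques, N m; "tcp_pos": TCP position; "tool_rot": TCP orientation; "force": force on the tool from outside, world axes, zero at the start; "ft_torque": the same for the moment, N m; "finger_gap": opening from 0.0 (shut) to 1.0 (fully open); "gripper_force": force on a finger pad.
Only numpy, scipy, OpenCV 4.12 (cv2) and the standard library are available. Lean on these libraries where they do the work, as an engineer would, in place of code of your own. Each camera call takes 0.05 s, during which the arm holds its last target. There are 200 camera calls.

### The job

The blue rack of rinsed vials has to dry mouth down: take it by its bar handle and, while it still lies level, tug it firmly straight outwards, away from its hinge, about a centimetre against its springy latch, holding the pull for half a second, to confirm that the latch holds. Then swing the rack over on its hinge until it lies fully upside down above its drain tray, lowering it gently all the way, and let go. Leave the yellow rack and the green-capped wash bottle as they are.

Things in the scene. Friction and masses are not known exactly. Their poses are not given: they have to be found in the camera images.
- blue_rack: Blue rack, 80 x 54 x 40 mm, with 6 vials reaching 36 mm above, 24 mm below mid height. Origin: middle of its steel handle bar (12 mm thick, 62 mm clear between the two side arms, bar axis 52 mm off the rack's face, 80 mm above the bench, free below). x along the bar, y outwards from hinge to bar, z up at the start. Its latch never opens: pulled along +y it gives 1 mm per 1.2 N, and springs back.
- blue_arm (a joint): Swing of the blue rack on its hinge, rad: 0 level at the start (stop), 3.14 upside down (stop). The bar runs a vertical half circle of 126 mm radius up and over, ending 126 mm past the hinge, 80 mm above the bench. Hinge friction is light: rack and arm (0.35 kg) fall if let go midway. The round bar can turn between the fingers, so the hand may point down throughout.
- blue_hinge (a point): Middle of the blue rack's level hinge axis, 80 mm above the bench, on a fixed grey stand (base 130 x 220 mm; posts 96 mm high, 58 mm either side of the middle; steel drain tray on the side away from the rack). It never moves. x along the axis, y level towards the bar as it lies at the start (126 mm away, at the same height), z up.
- yellow_rack: The same rack in yellow on its own stand, a bystander to leave alone. Origin: middle of its handle bar, axes as for the blue one.
- wash_bottle: White wash bottle with green cap and spout, 64 mm across, 200 mm high, standing loose on the bench, a bystander. Origin: centre of its underside, z up.

How it is judged:
By the outcome, as a careful person would: the job done as asked, in the order asked, and still so for the second after the job is handed in, with the robot touching nothing.
It also fails if it takes over 45 s, if anything falls off the work surface, if the arm or the gripper's body presses on something with over 40 N, if the wrist force passes 120 N, or if a joint passes its speed limit or range.

## Working session

There is one attempt and no reset: what is moved stays moved. The work goes in short steps, Python scripts to look and compute and a shell command to move; the robot and the scene stay as the last step left them, time stands still between calls to the robot, and variables do not carry over. Pictures are saved under pics/ and viewed, at most 10 in all, crops included, and the job is handed in when it is done.

```bash
mkdir -p pics; ls; cat > h.py <<'E'
import numpy as np, cv2
from station import manip
from scipy.spatial.transform import Rotation as R
def att(c):
    a=np.array(c["attitude"],float)
    return a if a.shape==(3,3) else R.from_quat(a).as_matrix()
def cloud(name):
    c=manip.camera_model(name); p,d=manip.snapshot(name)
    v,u=np.mgrid[:384,:512]
    X=np.stack([(u-c["cx"])/c["fx"]*d,-(v-c["cy"])/c["fy"]*d,-d],-1)
    W=X@att(c).T+np.array(c["origin"]); W[d<=0]=np.nan
    return p,d,W
E
python3 - <<'E'
from h import *
s=manip.sense(); print(s)
for n in("scene","top"):
    p,d,W=cloud(n); print(manip.camera_model(n)); np.savez(f"{n}.npz",p=p,d=d,W=W)
    cv2.imwrite(f"pics/{n}.png",p[...,::-1])
a=cv2.imread("pics/scene.png");b=cv2.imread("pics/top.png")
E
```

```text
pics
{'t': 0.0, 'q': array([-1.30647617e+00,  5.28460452e-01,  1.43392181e+00,  1.39652079e-05,
        1.18137293e+00, -1.78476018e-01]), 'qd': array([ 5.29219258e-05,  1.07547404e-03, -7.06899852e-05, -3.76990418e-04,
        2.83800519e-03, -5.95678069e-04]), 'tau': array([ 2.66391267e-03, -4.42343581e+01, -1.78022987e+01, -7.07526078e-05,
        8.34693405e-03,  9.86075094e-06]), 'tcp_pos': array([ 0.26768548, -0.56415009,  0.30293074]), 'tool_rot': array([ 9.75591404e-01,  2.19591080e-01, -3.99449683e-05, -1.08054782e-03]), 'force': array([0.10269492, 0.11670636, 0.46046248]), 'ft_torque': array([ 0.03991433, -0.04460004, -0.01650997]), 'gripper_force': 0.0, 'finger_gap': 1.0009804504711128}
{'fx': 438.8788778332967, 'fy': 438.8788778332967, 'cx': 250.59858550443317, 'cy': 197.2857180460608, 'origin': array([ 1.21395036, -0.37216109,  1.02713219]), 'attitude': array([0.2551701 , 0.18814823, 0.5471079 , 0.77470085])}
{'fx': 392.654302054701, 'fy': 392.654302054701, 'cx': 254.23437742117696, 'cy': 188.9460493145147, 'origin': array([ 0.48587252, -0.1574594 ,  1.11787941]), 'attitude': array([-0.03659591,  0.01805381,  0.70923907, -0.70378601])}
```

View pics/top.png

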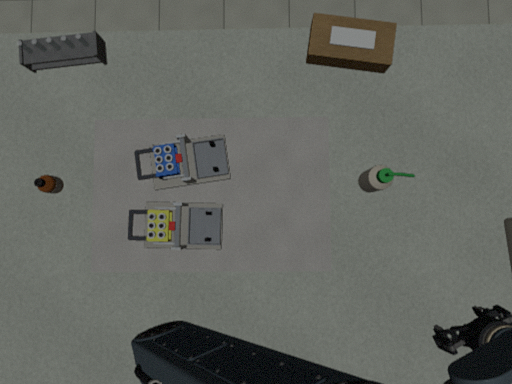

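View pics/scene.png

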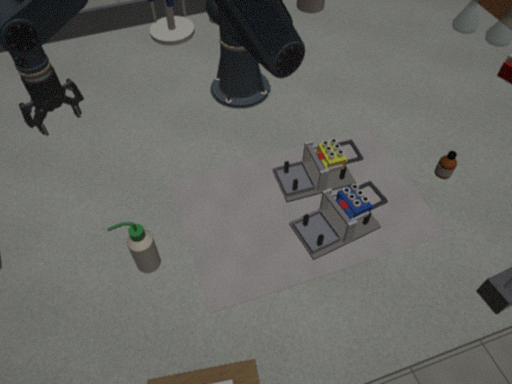

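The top view shows the blue rack with its bar at about px (139,164), vials at (165,159), hinge near (186,159) and tray at (210,158). The yellow rack sits just below it (bar at 132,225) and the bottle is at (381,178). The bar points towards world +y. Next I'll measure it.

```bash
python3 - <<'E'
from h import *
for n in("top","scene"):
    z=np.load(n+".npz"); W=z["W"]; p=z["p"].astype(int)
    bl=(p[...,2]>p[...,0]+70)&(p[...,2]>100)
    ye=(p[...,0]>p[...,2]+80)&(p[...,1]>p[...,2]+80)&(W[...,1]>0)
    for nm,m in(("blue",bl),("yel",ye)):
        q=W[m]; q=q[(q[:,2]>.08)&(q[:,2]<.125)]; print(n,nm,len(q),np.nanmedian(q,0),np.nanmin(q,0),np.nanmax(q,0))
z=np.load("top.npz");W=z["W"]
print("bench",np.nanmedian(W[100:115,100:130,2]))
print(np.round(W[145:184,130:160:2,2]*1000)[::2])
for (r0,r1,c0,c1) in((145,184,130,148),(205,245,124,142)):
    q=W[r0:r1,c0:c1].reshape(-1,3); q=q[(q[:,2]>.07)&(q[:,2]<.1)]
    (c,sz,a)=cv2.minAreaRect((q[:,:2]*1000).astype(np.float32)); print(len(q),c,sz,a,np.median(q[:,2]))
# bottle
p=z["p"].astype(int); q=W[160:195,365:395].reshape(-1,3);q=q[q[:,2]>.1];print("bottle",np.median(q,0),q.max(0))
E
```

```text
top blue 184 [0.63568357 0.09836799 0.09948473] [0.60368183 0.07215167 0.08742433] [0.68614463 0.13272412 0.10425089]
top yel 1 [0.43694676 0.14871477 0.09809465] [0.43694676 0.14871477 0.09809465] [0.43694676 0.14871477 0.09809465]
scene blue 101 [0.67674667 0.09190183 0.09938383] [0.61064962 0.07368012 0.09405846] [0.68895856 0.13247948 0.10390876]
scene yel 94 [0.50238256 0.10446277 0.09927931] [0.43510481 0.09500553 0.09547747] [0.51515424 0.14479126 0.10461241]
bench -0.0005446956490424704
[[  6.   2.   0.   2.   2.   1.   0.   2.  -2.   3.   8.   9.  99.  98.
   98.]
 [ -0.  -0.   2.  -1.   0.  -2.   6.  -4.   1.  -3.  11.  83. 101. 121.
  117.]
 [  2.   2.  -2.   2.  80.  83.  83.  84.  84.  86.  90.  82. 116. 117.
  114.]
 [ -3.   1.  -4.  85.  83.  86.  85.  85.  82.  82.  83.  85. 116. 117.
  115.]
 [  2.  -2.   3.  88.  79.  82.   1.   0.   3.  -3.  10.  11.  98. 113.
  117.]
 [  3.   3.  -4.  85.  86.   3.   2.   2.   0.  -1.  11.  10.   8. 100.
  112.]
 [ -4.   1.  -0.  84.  85.  -1.  -1.   2.   1.   3.   3.   6.   9. 117.
  115.]
 [  1.   2.   3.  86.  83.  -0.   1.   6
[... 623 characters left out ...]
85.  84.  83.  82.  83.  84.  87.  82.  84.  87.
  101.]
 [ -0.   0.  -2.  -0.  87.  86.  84.  84.  87.  84.  82.  80.  81.   9.
    9.]
 [  2.   0.  -1.   2.   3.  82.  -1.   1.   0.   1.   1.  -2.   9.   9.
    7.]
 [  6.   2.   2.   4.  -2.  -1.   6.  -1.  -1.  -0.   3.  -4.   8.   8.
   12.]
 [ -0.  -2.  -3.   1.   8.  -2.   4.  -0.   2.   1.   4.   3.  10.  10.
    9.]]
203 (637.2550659179688, 172.86190795898438) (83.2125015258789, 35.86973571777344) 1.2248262166976929 0.08404627341711324
224 (475.9098815917969, 186.6397705078125) (80.0648193359375, 36.76362991333008) 1.4589248895645142 0.0839055319855263
bottle [ 0.58951566 -0.44430566  0.12795553] [ 0.62262372 -0.42183393  0.19503507]
```

```bash
python3 - <<'E'
import cv2
a=cv2.imread("pics/top.png")[130:255,115:245]; b=cv2.imread("pics/scene.png")[130:260,265:400]
f=lambda i:cv2.resize(i,(400,400),interpolation=cv2.INTER_CUBIC)
cv2.imwrite("pics/crop.png",cv2.hconcat([f(a),f(b)]))
E
```

```text
(no output)
```

View pics/crop.png

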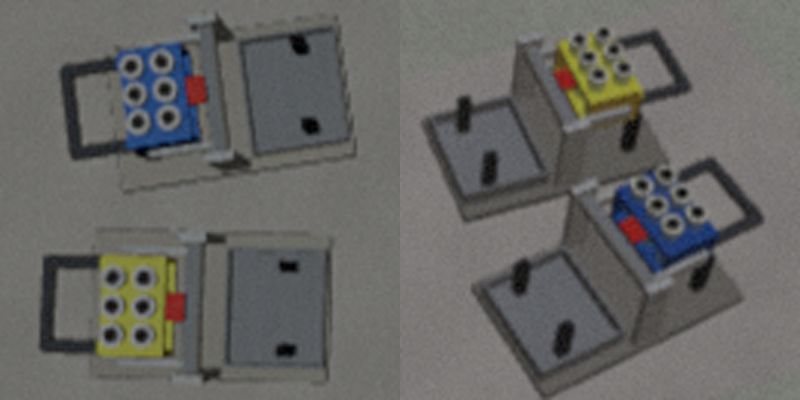

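The crops confirm the layout: the blue bar is at the left of the left-hand crop, about (70,112), and is slightly rotated. Next I'll fit the bar axis and yaw, then work out the approach in tool axes.

```bash
cat >> h.py <<'E'
def fitbar(W,c,ang,half=0.028,band=0.02):
    """refine bar middle c (xy) and outward yaw ang from cloud points at bar-top height"""
    q=W.reshape(-1,3); q=q[(q[:,2]>.072)&(q[:,2]<.094)]
    for _ in range(6):
        u=np.array([np.cos(ang),np.sin(ang)]); e=np.array([u[1],-u[0]])
        d=q[:,:2]-c; a=d@e; b=d@u
        m=(abs(a)<half)&(abs(b)<band)
        k=np.polyfit(a[m],b[m],1); 
        arm=(b<-0.015)&(b>-0.042)&(abs(a)<0.055)   # side arms -> centre along bar
        mid=(np.median(a[arm&(a>0)])+np.median(a[arm&(a<0)]))/2
        wid=np.median(a[arm&(a>0)])-np.median(a[arm&(a<0)])
        c=c+mid*e+k[1]*u; ang+=np.arctan(k[0])
    return c,ang,m.sum(),wid,np.median(q[:,2])
def tooldelta(P):
    s=manip.sense(); return R.from_quat(s["tool_rot"]).inv().apply(P-s["tcp_pos"])
E
python3 - <<'E'
from h import *
W=np.load("top.npz")["W"]
c,a,n,wid,z=fitbar(W,np.array([.637,.18]),np.radians(96))
print("bar",c,np.degrees(a),n,"arm spacing",wid,z)
W2=np.load("scene.npz")["W"]
print("scene",fitbar(W2,c.copy(),a))
u=np.array([np.cos(a),np.sin(a)]); print("hinge",c-.126*u,"end",c-.252*u)
# above the bar, short of it, tips at 0.23
print(tooldelta(np.array([*(c),.30]))/.5)
E
```

```text
bar [0.63438752 0.17994044] 99.36186681194417 97 arm spacing 0.06945820259494956 0.08223781527397722
scene (array([0.63816028, 0.18001453]), np.float64(1.7083463766583646), np.int64(88), np.float64(0.07023726812989255), np.float64(0.08360302494933558))
hinge [0.65488385 0.05561868] end [ 0.67538018 -0.06870308]
[ 1.3003515  -1.03052979  0.00847184]
```

```bash
python3 -m crank '[{"dp":[0.03,-0.024,0],"delta_rot":[0,0,0],"fingers":0.06},{"dp":[0.06,-0.047,0],"delta_rot":[0,0,0],"fingers":0.06},{"dp":[0.06,-0.047,0],"delta_rot":[0,0,0],"fingers":0.06},{"dp":[0.06,-0.047,0],"delta_rot":[0,0,0],"fingers":0.06},{"dp":[0.06,-0.047,0],"delta_rot":[0,0,0],"fingers":0.06},{"dp":[0.06,-0.047,0],"delta_rot":[0,0,0],"fingers":0.06},{"dp":[0.06,-0.047,0],"delta_rot":[0,0,0],"fingers":0.06},{"dp":[0.06,-0.047,0],"delta_rot":[0,0,0],"fingers":0.06},{"dp":[0.06,-0.047,0],"delta_rot":[0,0,0],"fingers":0.06},{"dp":[0.06,-0.047,0],"delta_rot":[0,0,0],"fingers":0.06},{"dp":[0.06,-0.047,0],"delta_rot":[0,0,0],"fingers":0.06},{"dp":[0.06,-0.047,0],"delta_rot":[0,0,0],"fingers":0.06}]' 45
python3 -m crank '[{"dp":[0.06,-0.047,0],"delta_rot":[0,0,0],"fingers":0.06},{"dp":[0.06,-0.047,0],"delta_rot":[0,0,0],"fingers":0.06},{"dp":[0.06,-0.047,0],"delta_rot":[0,0,0],"fingers":0.06},{"dp":[0.06,-0.047,0],"delta_rot":[0,0,0],"fingers":0.06},{"dp":[0.06,-0.047,0],"delta_rot":[0,0,0],"fingers":0.06},{"dp":[0.06,-0.047,0],"delta_rot":[0,0,0],"fingers":0.06},{"dp":[0.06,-0.047,0],"delta_rot":[0,0,0],"fingers":0.06},{"dp":[0.05,-0.04,0],"delta_rot":[0,0,0.0156],"fingers":0.06},{"dp":[0.03,-0.03,0],"delta_rot":[0,0,0.0156],"fingers":0.06},{"dp":[0,0,0],"delta_rot":[0,0,0.0156],"fingers":0.06},{"dp":[0,0,0],"delta_rot":[0,0,0],"fingers":0.06},{"dp":[0,0,0],"delta_rot":[0,0,0],"fingers":0.06}]'
python3 - <<'E'
from h import *
p,d,W=cloud("wrist"); np.savez("w1.npz",W=W,p=p); cv2.imwrite("pics/w1.png",p[...,::-1])
s=manip.sense(); y=R.from_quat(s["tool_rot"]).as_matrix()[:,1]; print(s["t"],s["tcp_pos"],np.degrees(np.arctan2(y[1],y[0])),s["q"])
try: print(fitbar(W,np.array([.636,.18]),1.72))
except Exception as e: print(e)
E
```

```text
t: 1.1
tcp_pos: [0.4639, -0.1706, 0.3037]
tool_rot: [0.976, 0.219, -0.0, -0.0]
force: [-0.0, -0.8, 1.1]
finger_gap: 0.527
gripper_force: 0.0
t: 2.1
tcp_pos: [0.6055, 0.1143, 0.3033]
tool_rot: [0.997, 0.076, -0.001, 0.0]
force: [0.5, -0.4, 0.4]
finger_gap: 0.53
gripper_force: 0.0
2.15 [0.60549692 0.11379039 0.30343554] -81.35769867591056 [ 4.70152376e-03  5.16336556e-01  1.45566484e+00 -2.79134192e-04
  1.17095335e+00  1.42477011e+00]
(array([0.63492443, 0.18339069]), np.float64(1.7136802449858501), np.int64(800), np.float64(0.06840800136942447), np.float64(0.08580066379103335))
```

View pics/w1.png

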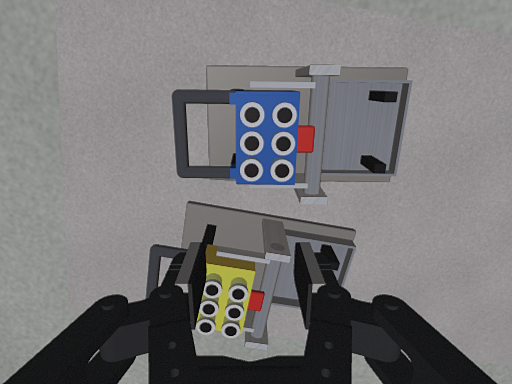

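The wrist view shows the bar at px (181,133), free of obstructions. All three fits agree: middle (0.635, 0.182), yaw 98.2°, top at 86 mm. Next I'll move over it and descend partway.

```bash
python3 -m crank '[{"dp":[0.02,-0.032,0],"delta_rot":[0,0,0.0012],"fingers":0.06},{"dp":[0.02,-0.032,0],"delta_rot":[0,0,0],"fingers":0.06},{"dp":[0.02,-0.032,0],"delta_rot":[0,0,0],"fingers":0.06},{"dp":[0.0186,-0.032,0.02],"delta_rot":[0,0,0],"fingers":0.06},{"dp":[0,0,0.05],"delta_rot":[0,0,0],"fingers":0.06},{"dp":[0,0,0.06],"delta_rot":[0,0,0],"fingers":0.06},{"dp":[0,0,0.06],"delta_rot":[0,0,0],"fingers":0.06},{"dp":[0,0,0.04],"delta_rot":[0,0,0],"fingers":0.06},{"dp":[0,0,0.02],"delta_rot":[0,0,0],"fingers":0.06},{"dp":[0,0,0],"delta_rot":[0,0,0],"fingers":0.06}]'
python3 - <<'E'
from h import *
p,d,W=cloud("wrist"); cv2.imwrite("pics/w2.png",p[...,::-1])
s=manip.sense(); y=R.from_quat(s["tool_rot"]).as_matrix()[:,1]; print(s["t"],s["tcp_pos"],np.degrees(np.arctan2(y[1],y[0])))
try: print(fitbar(W,np.array([.635,.182]),1.714))
except Exception as e: print(e)
print(tooldelta(np.array([.635,.182,.134]))/.5)
E
```

```text
t: 2.98
tcp_pos: [0.6342, 0.1819, 0.1761]
tool_rot: [0.998, 0.07, -0.003, 0.0]
force: [0.3, -0.4, 0.4]
finger_gap: 0.532
gripper_force: 0.0
3.0333 [0.63538889 0.18219646 0.1781188 ] -81.93071963445375
(array([0.6361677, 0.1843537]), np.float64(1.6972763526021866), np.int64(1808), np.float64(0.06863004886248605), np.float64(0.0856288076662439))
[-0.00062737  0.00028567  0.08823921]
```

View pics/w2.png

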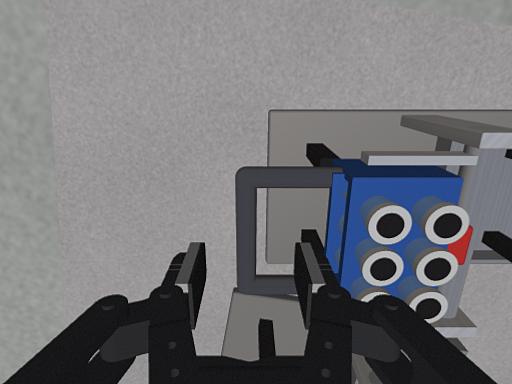

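The bar at px (245,230) lies centred between the fingers (about 200 and 300), and the inner finger clears the rack face. I'll descend and close.

```bash
python3 -m crank '[{"dp":[0,-0.002,0.025],"delta_rot":[0,0,0],"fingers":0.06},{"dp":[0,0,0.025],"delta_rot":[0,0,0],"fingers":0.06},{"dp":[0,0,0.023],"delta_rot":[0,0,0],"fingers":0.06},{"dp":[0,0,0.015],"delta_rot":[0,0,0],"fingers":0.06},{"dp":[0,0,0],"delta_rot":[0,0,0],"fingers":0.06},{"dp":[0,0,0],"delta_rot":[0,0,0],"fingers":-0.5},{"dp":[0,0,0],"delta_rot":[0,0,0],"fingers":-0.8},{"dp":[0,0,0],"delta_rot":[0,0,0],"fingers":-1},{"dp":[0,0,0],"delta_rot":[0,0,0],"fingers":-1},{"dp":[0,0,0],"delta_rot":[0,0,0],"fingers":-1},{"dp":[0,0,0],"delta_rot":[0,0,0],"fingers":-1},{"dp":[0,0,0],"delta_rot":[0,0,0],"fingers":-1}]' 45
python3 - <<'E'
from h import *
s=manip.sense();print({k:np.round(s[k],4) for k in("t","tcp_pos","tool_rot","force","finger_gap","gripper_force")})
E
```

```text
t: 4.03
tcp_pos: [0.636, 0.1843, 0.1355]
tool_rot: [0.998, 0.071, 0.001, -0.0]
force: [0.0, 1.3, 1.6]
finger_gap: 0.12
gripper_force: 44.0
{'t': np.float64(4.0333), 'tcp_pos': array([0.636 , 0.1843, 0.1355]), 'tool_rot': array([ 9.975e-01,  7.050e-02,  7.000e-04, -2.000e-04]), 'force': array([0.047 , 1.3257, 1.5891]), 'finger_gap': np.float64(0.1205), 'gripper_force': np.float64(43.9721)}
```

```bash
python3 -m crank '[{"dp":[0,-0.005,0],"delta_rot":[0,0,0],"fingers":-1},{"dp":[0,-0.006,0],"delta_rot":[0,0,0],"fingers":-1},{"dp":[0,-0.006,0],"delta_rot":[0,0,0],"fingers":-1},{"dp":[0,-0.005,0],"delta_rot":[0,0,0],"fingers":-1},{"dp":[0,0,0],"delta_rot":[0,0,0],"fingers":-1}]' 60
python3 -m crank '[{"dp":[0,0,0],"delta_rot":[0,0,0],"fingers":-1}]'
```

```text
t: 4.45
tcp_pos: [0.6348, 0.1928, 0.1354]
tool_rot: [0.997, 0.071, 0.001, 0.002]
force: [1.3, -8.8, 2.4]
finger_gap: 0.117
gripper_force: 59.0
t: 4.53
tcp_pos: [0.6349, 0.1925, 0.1354]
tool_rot: [0.997, 0.071, 0.0, 0.002]
force: [1.8, -9.1, 4.2]
finger_gap: 0.113
gripper_force: 59.0
```

Force of 9 N means about 8 mm of travel. I'll add 2 mm and hold.

```bash
python3 -m crank '[{"dp":[0,-0.004,0],"delta_rot":[0,0,0],"fingers":-1},{"dp":[0,0,0],"delta_rot":[0,0,0],"fingers":-1},{"dp":[0,0,0],"delta_rot":[0,0,0],"fingers":-1},{"dp":[0,0,0],"delta_rot":[0,0,0],"fingers":-1},{"dp":[0,0,0],"delta_rot":[0,0,0],"fingers":-1},{"dp":[0,0,0],"delta_rot":[0,0,0],"fingers":-1},{"dp":[0,0,0],"delta_rot":[0,0,0],"fingers":-1},{"dp":[0,0,0],"delta_rot":[0,0,0],"fingers":-1},{"dp":[0,0,0],"delta_rot":[0,0,0],"fingers":-1},{"dp":[0,0,0],"delta_rot":[0,0,0],"fingers":-1}]'
python3 -m crank '[{"dp":[0,0.008,0],"delta_rot":[0,0,0],"fingers":-1},{"dp":[0,0.008,0],"delta_rot":[0,0,0],"fingers":-1},{"dp":[0,0.006,0],"delta_rot":[0,0,0],"fingers":-1},{"dp":[0,0,0],"delta_rot":[0,0,0],"fingers":-1},{"dp":[0,0,0],"delta_rot":[0,0,0],"fingers":-1}]' 35
python3 - <<'E'
from h import *
s=manip.sense();print({k:np.round(s[k],4) for k in("t","tcp_pos","tool_rot","force","finger_gap","gripper_force")})
M=R.from_quat(s["tool_rot"]).as_matrix();print(M[:,1],M[:,2])
r=126/500
for st in(3,4,5):
    t=np.radians(np.arange(0,181,st)); print(st,[(round(float(a),4),round(float(b),4)) for a,b in zip(r*-np.diff(np.cos(t)),-r*np.diff(np.sin(t)))])
E
```

```text
t: 5.37
tcp_pos: [0.6347, 0.1938, 0.1354]
tool_rot: [0.997, 0.071, 0.0, 0.003]
force: [1.9, -10.4, 4.1]
finger_gap: 0.118
gripper_force: 59.0
t: 5.78
tcp_pos: [0.6357, 0.1861, 0.1353]
tool_rot: [0.998, 0.07, 0.001, 0.0]
force: [0.2, -2.9, 4.2]
finger_gap: 0.115
gripper_force: 59.1
{'t': np.float64(5.7833), 'tcp_pos': array([0.6357, 0.1861, 0.1353]), 'tool_rot': array([9.975e-01, 7.050e-02, 6.000e-04, 0.000e+00]), 'force': array([ 0.1928, -2.8883,  4.2041]), 'finger_gap': np.float64(0.1152), 'gripper_force': np.float64(59.0685)}
[ 1.40616351e-01 -9.90064147e-01  1.64258273e-04] [ 1.13548300e-03 -4.63676180e-06 -9.99999355e-01]
3 [(0.0003, -0.0132), (0.001, -0.0132), (0.0017, -0.0131), (0.0024, -0.013), (0.0031, -0.0128), (0.0037, -0.0126), (0.0044, -0.0124), (0.005, -0.0122), (0.0057, -0.0119), (0.0063, -0.0116), (0.0069, -0.0112), (0.0075, -0.0109), (0.008, -0.0105), (0.0086, -0.01), (0.0091, -0.0096), (0.0096, -0.0091), (0.01, -0.0086), (0.0105, -0.008), (0.0109, -0.0075), (0.0112, -0.0069), (0.0116, -0.0063), (0.0119, -0.0057), (0.0122, -0.005), (0.0124, -0.0044), (0.0126, -0.0037)
[... 1410 characters left out ...]
.0173), (0.0018, 0.0175), (0.0006, 0.0176)]
5 [(0.001, -0.022), (0.0029, -0.0218), (0.0048, -0.0215), (0.0066, -0.021), (0.0084, -0.0203), (0.0102, -0.0195), (0.0118, -0.0185), (0.0134, -0.0174), (0.0149, -0.0162), (0.0162, -0.0149), (0.0174, -0.0134), (0.0185, -0.0118), (0.0195, -0.0102), (0.0203, -0.0084), (0.021, -0.0066), (0.0215, -0.0048), (0.0218, -0.0029), (0.022, -0.001), (0.022, 0.001), (0.0218, 0.0029), (0.0215, 0.0048), (0.021, 0.0066), (0.0203, 0.0084), (0.0195, 0.0102), (0.0185, 0.0118), (0.0174, 0.0134), (0.0162, 0.0149), (0.0149, 0.0162), (0.0134, 0.0174), (0.0118, 0.0185), (0.0102, 0.0195), (0.0084, 0.0203), (0.0066, 0.021), (0.0048, 0.0215), (0.0029, 0.0218), (0.001, 0.022)]
```

The tug peaked at 10.4 N with about 10 mm of travel, held for over half a second, then returned to about 2 mm of residual outward bias. Now the swing.

```bash
python3 -m crank '[{"dp":[0.0006,0,0],"delta_rot":[0,0,0],"fingers":-1},{"dp":[0.0006,0.0006,-0.0176],"delta_rot":[0,0,0],"fingers":-1},{"dp":[0,0.0018,-0.0175],"delta_rot":[0,0,0],"fingers":-1},{"dp":[0,0.0031,-0.0173],"delta_rot":[0,0,0],"fingers":-1},{"dp":[0,0.0043,-0.0171],"delta_rot":[0,0,0],"fingers":-1},{"dp":[0,0.0054,-0.0167],"delta_rot":[0,0,0],"fingers":-1},{"dp":[0,0.0066,-0.0163],"delta_rot":[0,0,0],"fingers":-1},{"dp":[0,0.0077,-0.0158],"delta_rot":[0,0,0],"fingers":-1},{"dp":[0,0.0088,-0.0152],"delta_rot":[0,0,0],"fingers":-1}]' 40
python3 - <<'E'
from h import *
s=manip.sense();print({k:np.round(s[k],4) for k in("t","tcp_pos","tool_rot","force","finger_gap","gripper_force")})
p,d,W=cloud("scene"); cv2.imwrite("pics/s2.png",cv2.resize(p[90:290,220:440,::-1],(660,600)))
E
```

```text
t: 6.53
tcp_pos: [0.6383, 0.1672, 0.2026]
tool_rot: [0.998, 0.071, -0.0, -0.0]
force: [0.9, 0.1, -3.5]
finger_gap: 0.118
gripper_force: 54.4
{'t': np.float64(6.5333), 'tcp_pos': array([0.6383, 0.1672, 0.2026]), 'tool_rot': array([ 9.975e-01,  7.060e-02, -2.000e-04, -4.000e-04]), 'force': array([ 0.9428,  0.0716, -3.5424]), 'finger_gap': np.float64(0.1183), 'gripper_force': np.float64(54.435)}
```

View pics/s2.png

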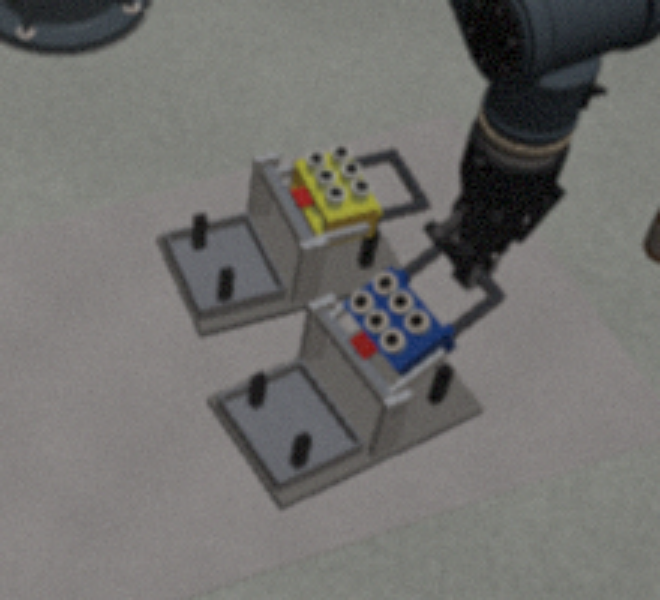

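The rack is following, with the bar held at px (480,280) and low forces. Continuing from 32° to about 116°.

```bash
python3 -m crank '[{"dp":[0,0.0098,-0.0146],"delta_rot":[0,0,0],"fingers":-1},{"dp":[0,0.0108,-0.0139],"delta_rot":[0,0,0],"fingers":-1},{"dp":[0,0.0118,-0.0131],"delta_rot":[0,0,0],"fingers":-1},{"dp":[0,0.0127,-0.0122],"delta_rot":[0,0,0],"fingers":-1},{"dp":[0,0.0135,-0.0113],"delta_rot":[0,0,0],"fingers":-1},{"dp":[0,0.0142,-0.0103],"delta_rot":[0,0,0],"fingers":-1},{"dp":[0,0.0149,-0.0093],"delta_rot":[0,0,0],"fingers":-1},{"dp":[0,0.0155,-0.0083],"delta_rot":[0,0,0],"fingers":-1},{"dp":[0,0.0161,-0.0072],"delta_rot":[0,0,0],"fingers":-1},{"dp":[0,0.0165,-0.006],"delta_rot":[0,0,0],"fingers":-1},{"dp":[0,0.0169,-0.0048],"delta_rot":[0,0,0],"fingers":-1},{"dp":[0,0.0172,-0.0037],"delta_rot":[0,0,0],"fingers":-1}]'
python3 -m crank '[{"dp":[0,0.0174,-0.0024],"delta_rot":[0,0,0],"fingers":-1},{"dp":[0,0.0175,-0.0012],"delta_rot":[0,0,0],"fingers":-1},{"dp":[0,0.0176,0],"delta_rot":[0,0,0],"fingers":-1},{"dp":[0,0.0175,0.0012],"delta_rot":[0,0,0],"fingers":-1},{"dp":[0,0.0174,0.0024],"delta_rot":[0,0,0],"fingers":-1},{"dp":[0,0.0172,0.0037],"delta_rot":[0,0,0],"fingers":-1},{"dp":[0,0,0],"delta_rot":[0,0,0],"fingers":-1}]'
python3 - <<'E'
from h import *
s=manip.sense();b=s["tcp_pos"]-[0,0,.054];u=np.array([-.141,.99]);h=np.array([.6355,.1837])-.126*u
v=(b[:2]-h);a,z=v@u,b[2]-.08
print(s["t"],s["force"],"ang",np.degrees(np.arctan2(z,a)),"rad",np.hypot(a,z),"lat",v@[u[1],-u[0]],s["finger_gap"],s["tool_rot"])
E
```

```text
t: 7.58
tcp_pos: [0.6502, 0.0845, 0.2634]
tool_rot: [0.997, 0.071, 0.001, -0.002]
force: [-2.6, 4.1, 12.4]
finger_gap: 0.118
gripper_force: 54.2
t: 8.17
tcp_pos: [0.6581, 0.0289, 0.2595]
tool_rot: [0.998, 0.07, 0.001, 0.001]
force: [-2.5, -0.8, 7.1]
finger_gap: 0.115
gripper_force: 56.7
8.1667 [-2.48024036 -0.75675321  7.05686742] ang 103.63652903716226 rad 0.1291712032067207 lat 0.0005698507646161896 0.11525499025166903 [9.97542850e-01 7.00447640e-02 5.45350881e-04 1.30232570e-03]
```

Upward force of 7–12 N means I'm pressing slightly inwards, so I'll bias about 2 mm up and go on, slowing towards the end.

```bash
python3 -m crank '[{"dp":[0,0.0085,-0.003],"delta_rot":[0,0,0],"fingers":-1},{"dp":[0,0.0084,0.0025],"delta_rot":[0,0,0],"fingers":-1},{"dp":[0,0.0165,0.006],"delta_rot":[0,0,0],"fingers":-1},{"dp":[0,0.0161,0.0072],"delta_rot":[0,0,0],"fingers":-1},{"dp":[0,0.0155,0.0083],"delta_rot":[0,0,0],"fingers":-1},{"dp":[0,0.0149,0.0093],"delta_rot":[0,0,0],"fingers":-1},{"dp":[0,0.0142,0.0103],"delta_rot":[0,0,0],"fingers":-1},{"dp":[0,0.0135,0.0113],"delta_rot":[0,0,0],"fingers":-1},{"dp":[0,0.0127,0.0122],"delta_rot":[0,0,0],"fingers":-1}]'
python3 -m crank '[{"dp":[0,0.0118,0.0131],"delta_rot":[0,0,0],"fingers":-1},{"dp":[0,0.0080,0.0100],"delta_rot":[0,0,0],"fingers":-1},{"dp":[0,0.0075,0.0109],"delta_rot":[0,0,0],"fingers":-1},{"dp":[0,0.0069,0.0112],"delta_rot":[0,0,0],"fingers":-1},{"dp":[0,0.0063,0.0116],"delta_rot":[0,0,0],"fingers":-1},{"dp":[0,0,0],"delta_rot":[0,0,0],"fingers":-1}]'
cat > st.py <<'E'
from h import *
s=manip.sense();b=s["tcp_pos"]-[0,0,.054];u=np.array([-.141,.99]);h=np.array([.6355,.1837])-.126*u
v=(b[:2]-h);a,z=v@u,b[2]-.08
print(s["t"],s["force"],"ang",np.degrees(np.arctan2(z,a)),"rad",np.hypot(a,z),"a,z",a,z,"lat",v@[u[1],-u[0]],s["finger_gap"])
E
python3 st.py
```

```text
t: 8.92
tcp_pos: [0.6663, -0.0291, 0.2242]
tool_rot: [0.998, 0.07, -0.0, -0.0]
force: [-0.1, 1.2, 0.7]
finger_gap: 0.115
gripper_force: 59.0
t: 9.42
tcp_pos: [0.6693, -0.0496, 0.1956]
tool_rot: [0.998, 0.07, -0.0, 0.001]
force: [-1.0, -2.9, -0.0]
finger_gap: 0.113
gripper_force: 59.8
9.4167 [-0.97771237 -2.92721042 -0.02666273] ang 150.68819867789466 rad 0.12581809587141105 a,z -0.10970941065391544 0.06159576659704892 lat 0.0005912694296485017 0.11285981643587262
```

```bash
python3 -m crank '[{"dp":[0,0.0062,0.0077],"delta_rot":[0,0,0],"fingers":-1},{"dp":[0,0.0050,0.0078],"delta_rot":[0,0,0],"fingers":-1},{"dp":[0,0.0037,0.0080],"delta_rot":[0,0,0],"fingers":-1},{"dp":[0,0.0034,0.0081],"delta_rot":[0,0,0],"fingers":-1},{"dp":[0,0.0032,0.0082],"delta_rot":[0,0,0],"fingers":-1},{"dp":[0,0.0029,0.0083],"delta_rot":[0,0,0],"fingers":-1},{"dp":[0,0.0026,0.0084],"delta_rot":[0,0,0],"fingers":-1},{"dp":[0,0.0023,0.0085],"delta_rot":[0,0,0],"fingers":-1},{"dp":[0,0.0020,0.0086],"delta_rot":[0,0,0],"fingers":-1},{"dp":[0,0,0],"delta_rot":[0,0,0],"fingers":-1}]'
python3 st.py
```

```text
t: 10.25
tcp_pos: [0.6713, -0.064, 0.1586]
tool_rot: [0.998, 0.071, -0.0, 0.0]
force: [-0.4, 0.4, -1.4]
finger_gap: 0.114
gripper_force: 57.1
10.25 [-0.4214761   0.40169484 -1.39613211] ang 168.79487984341802 rad 0.12668887482870836 a,z -0.12427390539289843 0.024618437069827706 lat 0.0005523315017907262 0.11355721601144772
```

```bash
python3 -m crank '[{"dp":[0,0.0009,0.0044],"delta_rot":[0,0,0],"fingers":-1},{"dp":[0,0.0008,0.0044],"delta_rot":[0,0,0],"fingers":-1},{"dp":[0,0.0007,0.0044],"delta_rot":[0,0,0],"fingers":-1},{"dp":[0,0.0007,0.0044],"delta_rot":[0,0,0],"fingers":-1},{"dp":[0,0.0006,0.0044],"delta_rot":[0,0,0],"fingers":-1},{"dp":[0,0.0005,0.0044],"delta_rot":[0,0,0],"fingers":-1},{"dp":[0,0.0004,0.0044],"delta_rot":[0,0,0],"fingers":-1},{"dp":[0,0.0003,0.0044],"delta_rot":[0,0,0],"fingers":-1},{"dp":[0,0.0003,0.0044],"delta_rot":[0,0,0],"fingers":-1},{"dp":[0,0,0],"delta_rot":[0,0,0],"fingers":-1}]'
python3 st.py
python3 -m crank '[{"dp":[0,0.0001,0.003],"delta_rot":[0,0,0],"fingers":-1},{"dp":[0,0,0.003],"delta_rot":[0,0,0],"fingers":-1},{"dp":[0,0,0],"delta_rot":[0,0,0],"fingers":-1},{"dp":[0,0,0],"delta_rot":[0,0,0],"fingers":-1}]'
python3 st.py
```

```text
t: 11.08
tcp_pos: [0.6717, -0.0664, 0.1396]
tool_rot: [0.998, 0.071, -0.0, -0.0]
force: [-0.6, 1.7, -0.0]
finger_gap: 0.117
gripper_force: 56.6
11.0833 [-0.55517778  1.71238694 -0.04234855] ang 177.4743933507252 rad 0.12681197281295137 a,z -0.12668879113939305 0.0055880809185229335 lat 0.0006145289844024469 0.11717688633739727
t: 11.42
tcp_pos: [0.6718, -0.0664, 0.1372]
tool_rot: [0.998, 0.071, -0.0, -0.0]
force: [-1.2, 2.0, 3.7]
finger_gap: 0.115
gripper_force: 56.7
11.4167 [-1.23350593  2.02521483  3.72585975] ang 178.5389395584044 rad 0.1268089082855554 a,z -0.1267676807539009 0.0032333166952007303 lat 0.0006581357500137546 0.11514288473644727
```

```bash
python3 -m crank '[{"dp":[0,0,0.003],"delta_rot":[0,0,0],"fingers":-1},{"dp":[0,0,0.003],"delta_rot":[0,0,0],"fingers":-1},{"dp":[0,0,0],"delta_rot":[0,0,0],"fingers":-1},{"dp":[0,0,0],"delta_rot":[0,0,0],"fingers":-1}]'
python3 st.py
python3 - <<'E'
from h import *
p,d,W=cloud("scene"); cv2.imwrite("pics/s3.png",cv2.resize(p[90:290,220:440,::-1],(660,600)))
E
```

```text
t: 11.75
tcp_pos: [0.6721, -0.0669, 0.1358]
tool_rot: [0.997, 0.071, 0.0, 0.001]
force: [-4.3, 1.0, 9.6]
finger_gap: 0.117
gripper_force: 58.3
11.75 [-4.25505727  0.96129707  9.61264151] ang 179.16838276751358 rad 0.12723774536324922 a,z -0.1272243430414918 0.0018467221728953181 lat 0.000878915405263267 0.11739590010330134
```

View pics/s3.png

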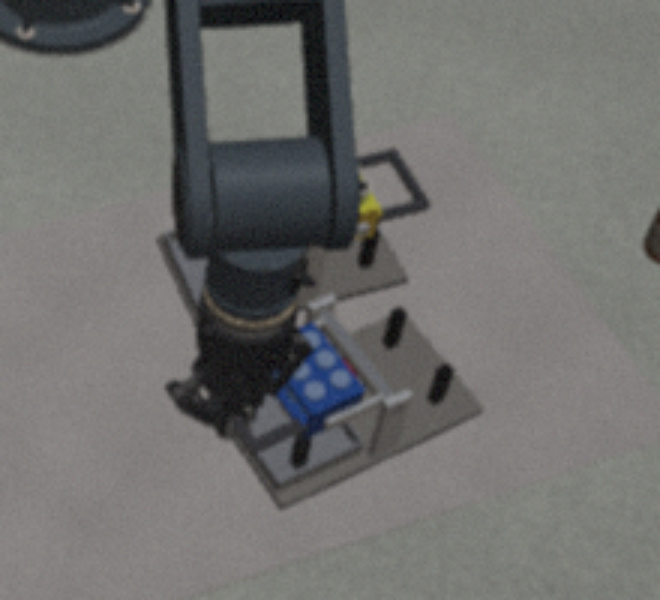

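The rack lies upside down at px (320,380), on its stop (force rose to 9.6 N while z stalled). I'll relieve the force, open and rise.

```bash
python3 -m crank '[{"dp":[0,0,-0.002],"delta_rot":[0,0,0],"fingers":-1},{"dp":[0,0,0],"delta_rot":[0,0,0],"fingers":-0.6},{"dp":[0,0,0],"delta_rot":[0,0,0],"fingers":-0.4},{"dp":[0,0,0],"delta_rot":[0,0,0],"fingers":-0.2},{"dp":[0,0,0],"delta_rot":[0,0,0],"fingers":0},{"dp":[0,0,0],"delta_rot":[0,0,0],"fingers":0.06},{"dp":[0,0,0],"delta_rot":[0,0,0],"fingers":0.06},{"dp":[0,0,0],"delta_rot":[0,0,0],"fingers":0.06}]'
python3 -m crank '[{"dp":[0,0,-0.01],"delta_rot":[0,0,0],"fingers":0.06},{"dp":[0,0,-0.02],"delta_rot":[0,0,0],"fingers":0.06},{"dp":[0,0,-0.03],"delta_rot":[0,0,0],"fingers":0.06},{"dp":[0,0,-0.04],"delta_rot":[0,0,0],"fingers":0.06},{"dp":[0,0,-0.05],"delta_rot":[0,0,0],"fingers":0.06},{"dp":[0,0,-0.05],"delta_rot":[0,0,0],"fingers":0.06},{"dp":[0,0,-0.05],"delta_rot":[0,0,0],"fingers":0.06},{"dp":[0,0.04,-0.04],"delta_rot":[0,0,0],"fingers":0.06},{"dp":[0,0.03,-0.03],"delta_rot":[0,0,0],"fingers":0.06},{"dp":[0,0,0],"delta_rot":[0,0,0],"fingers":0.06},{"dp":[0,0,0],"delta_rot":[0,0,0],"fingers":0.06}]'
python3 - <<'E'
from h import *
p,d,W=cloud("wrist"); cv2.imwrite("pics/w3.png",p[...,::-1])
p,d,W=cloud("top"); u=np.array([-.141,.99]); c=np.array([.6355,.1837])-.252*u
cv2.imwrite("pics/t3.png",p[...,::-1])
for nm,cl in(("top",W),("wrist",cloud("wrist")[2])):
    q=cl.reshape(-1,3); v=q[:,:2]-c; m=(abs(v@u)<.005)&(abs(v@[u[1],-u[0]])<.025)&(q[:,2]>.05)&(q[:,2]<.15)
    print(nm,m.sum(),"bar top z",np.median(q[m,2]) if m.any() else None)
E
```

```text
t: 12.47
tcp_pos: [0.6719, -0.0665, 0.1349]
tool_rot: [0.998, 0.071, -0.0, 0.0]
force: [-0.6, 0.1, -0.9]
finger_gap: 0.526
gripper_force: 0.0
t: 13.38
tcp_pos: [0.677, -0.1015, 0.2967]
tool_rot: [0.998, 0.07, 0.001, 0.0]
force: [-0.5, 0.3, 0.2]
finger_gap: 0.53
gripper_force: 0.0
top 41 bar top z 0.08420738723844146
wrist 562 bar top z 0.08533231417017476
```

View pics/w3.png

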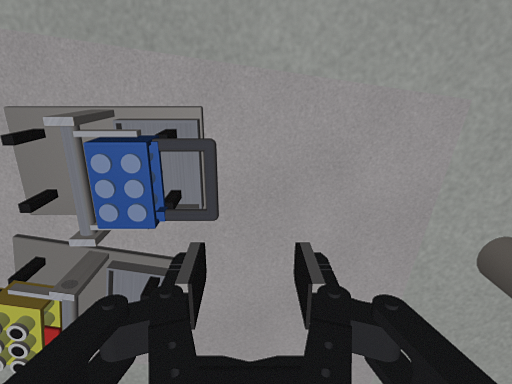

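The rack lies level and upside down over the tray (rack at px (120,180), bar at (210,180)). Its bar top is at 85 mm, as it should be at the stop, and the hand is clear. I'm handing in.

```bash
python3 -c "
from station import manip
print(manip.sign_off())"
```

```text
the job is handed in; nothing more can be done
None
```

The blue rack was tugged outwards about 1 cm (10.4 N, held over half a second) and the latch held. It was then swung over, lowered slowly onto its stop upside down above the drain tray and released. The yellow rack and wash bottle were not touched, and the job is handed in at about 14 s.

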